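Index chopping board from the stack to the drying rack

TASK

Three chopping boards lean together in the wooden holder; draw out the one whose tab is at the middle of its top edge, leaving the other two standing in the holder, and, with the keeper lever still raised, stand it tab up in the steel rack, leaning back on the rack's sloping rest. Then lower the rack's keeper lever fully down across the front of the board. Leave the jar and the pepper mill where they are.

Things in the scene. Friction and masses are not known exactly. Their poses are not given: they have to be found in the camera images.
- board_mid: The board to take: tab at the middle of its width. Plain grey, 180 wide x 120 tall x 10 mm, with a tab 34 wide x 32 mm tall (10 thick) on top; 0.2 to 0.4 kg. Origin: centre of the lower edge; z up the board to the tab, y along its width (robot's left), x through it. Starts leaning 25 deg, top towards the robot, face to face with the others; first, second or third in the stack.
- tab_mid (a point): Centre of the top edge of the middle tab, 152 mm from the board's origin along its z; same axes as the board. Fingers pass in front of and behind the tab; the other tabs stand 24 mm clear at its sides. Drawn 150 mm along its own plane, the board clears the others.
- board_left: Same board, but its tab is centred 58 mm off the middle towards +y (the robot's left). Stays in the holder.
- board_right: Same board, but its tab is centred 58 mm off the middle towards -y (the robot's right). Stays in the holder.
- holder: Fixed pale-wood holder, base 150 x 220 x 12 mm. x away from the robot at yaw 0, y left. Origin: underside, below the second board's lower edge. Boards stand on the base, 11.7 mm apart along x, and lean 25 deg to -x on a sloping rest 95 mm long; a 16 mm lip at +x stops their lower edges; end cheeks 45 mm tall, inner faces 95 mm off the middle.
- rack: Fixed stainless rack for one board, empty; base 150 x 275 x 12 mm (y -110 to 165). Axes as the holder's. Sloping rest of flat bars, 95 mm long, leans 25 deg to -x; a board against it has its origin at x 0, y 0, z 14 mm. A lip 14 mm tall at +x, 7 mm beyond the board: after release the lower edge may slide to it. End cheeks 30 mm tall above the base, inner faces 99 mm off the middle.
- rack_seat (a point): Middle of the rack's floor where the board's lower edge goes: 12 mm above the rack's origin; same axes as the rack.
- keeper (a joint): Keeper lever on a post at the rack's +y end: 10 x 10 mm steel arm, turns about the rack's x. 0 = fully down: level, pointing to the rack's -y across the front (+x side) of the board, about 10 mm clear of it; hard stop. 1.5 = nearly straight up. Starts at 1.25 to 1.5. Stiff pivot, 0.1 N m: stays where left, about 1.5 N at the end moves it.
- keeper_pivot (a point): Pivot of the keeper lever: in the rack frame x -14, y 135, z 95 mm; same axes as the rack. Hub 22 mm in diameter.
- keeper_tip (a point): Centre of the black button at the keeper's end (18 mm diameter, 16 mm long along the rack's x), 90 mm from the pivot.
- jar: Glass jar with steel cap, 64 mm diameter, 100 mm tall, between robot and work. Leave alone. Origin: centre of its underside.
- pepper_mill: Dark wooden pepper mill, 48 mm diameter, 120 mm tall, near the jar. Leave alone. Origin: centre of its underside.

How it is judged:
By the outcome, as a careful person would: the job done as asked, in the order asked, and still so for the second after the job is handed in, with the robot touching nothing.
It also fails if it takes over 61 s, if anything falls off the work surface, if the arm or the gripper's body presses on something with over 40 N, if the wrist force passes 120 N, or if a joint passes its speed limit or range.

ROBOT

A 6-joint arm with a two-finger parallel gripper is mounted at the origin on the work surface. World frame = base frame: x ahead of the robot, y to its left, z up, the work surface at z = 0. Lengths are in m, angles in rad, forces in N, time in s.
With the tool pointing down it reaches from about 0.35 to 0.775 m from the base axis. Payload 7.3 kg.
Tool frame: the origin (TCP) lies at the very end of the fingers, on their centre line; the grasp point (between the pads) lies 19 mm behind it (robot.hold_point_z is the distance from the TCP to the grasp point, in m); z points along the fingers, y is the direction in which the jaws open and shut (so a half turn about z gives the same grasp; the last joint's range is limited). The gripper opens to 92 mm and grips with 3 to 60 N. Pads are 19 mm wide; open, the fingers measure 130 mm over their backs; the gripper's body (75 mm by 190 mm) begins 47 mm behind the grasp point.
Start: joints at [1.047, 0.342, 1.524, -0, 1.275, -0.146], TCP at [0.194, 0.488, 0.227] pointing down, gripper open.
Joint ranges: [-2.53, 2.53], [-0.77, 2.02], [0.04, 2.7], [-1, 4.14], [0.28, 2.66], [-3.11, 3.11]. Speed limits (rad/s): [2.57, 2.57, 3.14, 3.14, 3.14, 3.14].

INTERFACE

Orientations are given as [roll, pitch, yaw] about the fixed x, y, z axes, in that order (R = Rz(yaw) Ry(pitch) Rx(roll)).
In Python, from cell import monitor, viewer, robot gives the robot as it stands.
- The arm moves only by the tool move_arm, never from a script. Its argument "deltas" is a list of rows, each an object of numbers: "x", "y", "z": the shift along the tool's x, y, z in m; "wx", "wy", "wz": the turn, a rotation vector about the tool's x, y, z in degrees; "hand": the opening, from 0 (shut) to 1 (fully open). In form: [{"x": .., "y": .., "z": .., "wx": .., "wy": .., "wz": .., "hand": ..}, ...]. A call has 1 to 8 rows; each row is the pose to reach, as a shift and turn from the pose commanded when the call began, along the tool's axes at that moment; what a row does not reach only later rows make up. A row lasts 1/8 s, in which the tool goes at most 62.5 mm and 10.7 degrees, less where a joint would pass 70% of its speed; a pose out of reach is approached as far as the arm can. A call with a gripper value outside its range is refused whole. The fingers move at their own pace and stop on an object; "grip_force" is the grip in N (left out, the last holds). Time passes only in rows, so rows that repeat a pose let the fingers close. It gives the time, the measured TCP pose, the force and the opening at its end, in the units of the state.
- monitor.observe(): the state, without advancing time (a new reading comes with each control period).
- viewer.read_camera(name): name is "scene" or "top"; returns the picture (420x560x3 uint8, red, green, blue); there is no depth.
- viewer.camera_params(name): a dict with "camera_matrix" (3x3 intrinsics, pixels), "R" (3x3) and "t" (3): a world point X has camera coordinates R X + t. Camera axes: x right, y down, z forward; pixel columns grow to the right and rows downward; lengths in m; the calibration is good to about 2 mm. A picture is of the moment at which its call begins. camera_params takes no time and is no camera call.
- robot.hand_in(): hands the job in, once; it reports no verdict.
The state is a dict: "time": time; "qpos": joint angles; "qvel": joint speeds; "joint_efforts": joint torques, N m; "tool_pos": TCP position; "tool_rot": TCP orientation; "contact_force": force on the tool from outside, world axes, zero at the start; "torque": the same for the moment, N m; "opening": finger opening in m.
Only numpy, scipy, OpenCV 4.12 (cv2) and the standard library are available. Lean on these libraries where they do the work, as an engineer would, in place of code of your own. Each camera call takes 0.05 s, during which the arm holds its last target. There are 200 camera calls.

## Working session

There is one attempt and no reset: what is moved stays moved. The work goes in short steps, Python scripts to look and compute and a tool call to move; the robot and the scene stay as the last step left them, time stands still between calls to the robot, and variables do not carry over. Pictures are saved under pics/ and viewed, about 8 in all and at most 12, crops included, and the job is handed in when it is done.

Besides the shell and the picture viewer there is one more tool, called after "Call:" by a JSON object that holds its "op" and its "data", one argument or row to a line. move_arm: Moves the arm, as the interface text tells. Its arguments: {"type":"object","properties":{"deltas":{"type":"array","items":{"type":"object","properties":{"x":{"type":"number"},"y":{"type":"number"},"z":{"type":"number"},"wx":{"type":"number"},"wy":{"type":"number"},"wz":{"type":"number"},"hand":{"type":"number"}}}},"grip_force":{"type":"number"}},"required":["deltas"]}

```bash
ls; mkdir -p pics; python3 - <<'E'
from cell import monitor, viewer, robot
import cv2,numpy as np
print(monitor.observe())
for n in("scene","top"):
    p=viewer.camera_params(n);print(n,p)
    im=viewer.read_camera(n);cv2.imwrite(f"pics/{n}0.png",cv2.resize(im[:,:,::-1],(800,600),interpolation=cv2.INTER_CUBIC))
E
```

```text
pics
{'time': 0.0, 'qpos': array([ 1.04703259e+00,  3.42744350e-01,  1.52500415e+00, -1.37209170e-06,
        1.27537616e+00, -1.45970945e-01]), 'qvel': array([-0.00059873, -0.00014718,  0.00050306,  0.00061332,  0.00028346,
       -0.00060469]), 'joint_efforts': array([ 1.45356520e-03, -4.31243455e+01, -2.44226807e+01,  7.18191988e-02,
        5.57570206e-02, -1.26895316e-04]), 'tool_pos': array([0.19342277, 0.487646  , 0.22603822]), 'tool_rot': array([-3.14007675e+00, -2.21537187e-04,  2.76380010e+00]), 'contact_force': array([ 0.62507209, -0.60972057,  0.05881333]), 'torque': array([ 0.02759743, -0.02427874,  0.05930714]), 'opening': 0.0918444368391411}
scene {'camera_matrix': array([[418.03865484,   0.        , 272.362882  ],
       [  0.        , 418.03865484, 207.41529746],
       [  0.        ,   0.        ,   1.        ]]), 'R': array([[-0.67754412,  0.73547002,  0.00422014],
       [ 0.39142152,  0.36543898, -0.84453748],
       [-0.6226742 , -0.57055955, -0.53547983]]), 't': array([ 0.31520604, -0.1359344 ,  1.33431542])}
top {'camera_matrix': array([[533.47392141,   0.        , 273.42025981],
       [  0.        , 533.47392141, 206.34726227],
       [  0.        ,   0.        ,   1.        ]]), 'R': array([[ 0.02446142, -0.99949961,  0.02005426],
       [-0.99502528, -0.02627997, -0.09609398],
       [ 0.09657292, -0.0176039 , -0.99517022]]), 't': array([0.02766253, 0.55464031, 1.20496754])}
```

View pics/scene0.png

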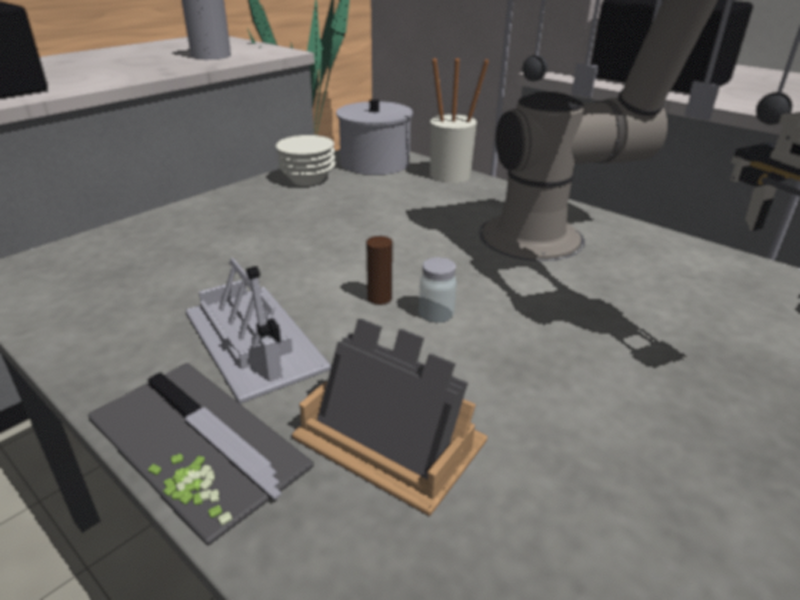

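View pics/top0.png

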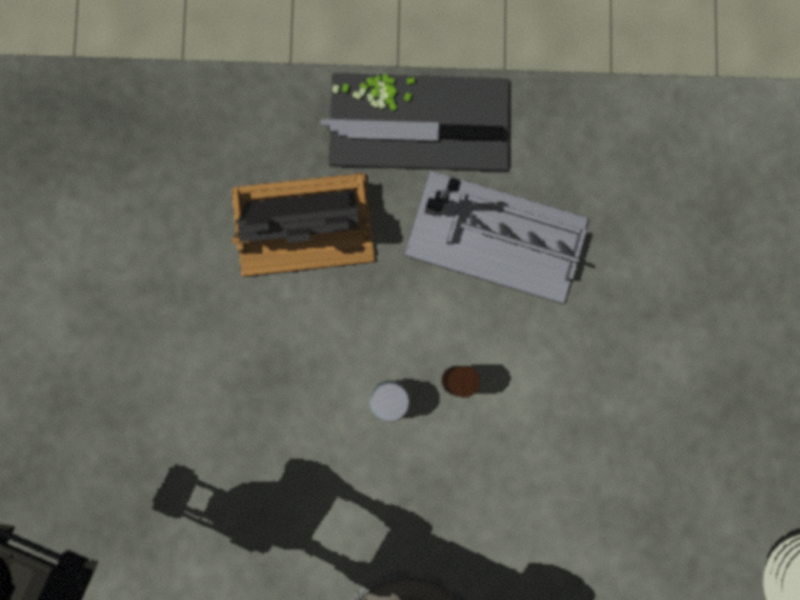

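```bash
python3 - <<'E'
from cell import viewer
import cv2,numpy as np
s=np.mean([viewer.read_camera("scene").astype(float) for _ in range(2)],0)[:,:,::-1]
t=np.mean([viewer.read_camera("top").astype(float) for _ in range(2)],0)[:,:,::-1]
def crop(im,x,y,w,h,k):
    c=np.clip((im[y:y+h,x:x+w]/255)**0.6*255,0,255).astype(np.uint8)
    return cv2.resize(c,None,fx=k,fy=k,interpolation=cv2.INTER_CUBIC)
# A: scene holder (200,220) 146x140 and rack scene (128,175) k=4 ->stack
a=crop(s,198,218,100*1+50,146,4); cv2.imwrite("pics/A.png",a)
cv2.imwrite("pics/B.png",np.vstack([crop(t,155,115,160,75,5),np.zeros((5,800,3),np.uint8)]))
top=crop(t,155,115,130,85,4.5); 
c=crop(t,275,115,150,100,4)
d=crop(s,125,175,110,105,4)
W=np.zeros((600,800,3),np.uint8)
W[:300,:400]=crop(t,158,118,114,75,1)[0,0]*0
h=crop(t,155,115,120,86,3.33);W[:h.shape[0],:h.shape[1]]=h
r=crop(t,275,112,150,105,5); cv2.imwrite("pics/C.png",r)
cv2.imwrite("pics/D.png",crop(s,125,175,110,105,5.5))
E
```

```text
(no output)
```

View pics/A.png

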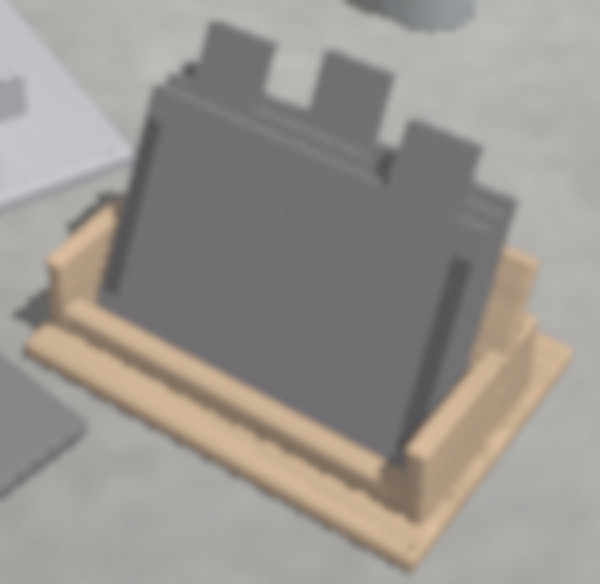

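View pics/B.png

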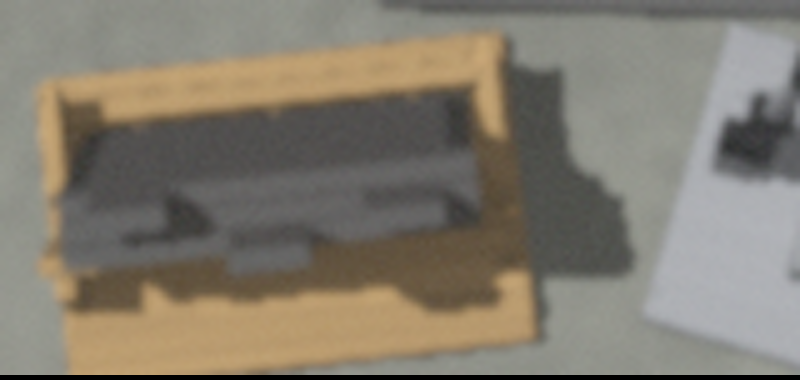

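View pics/C.png

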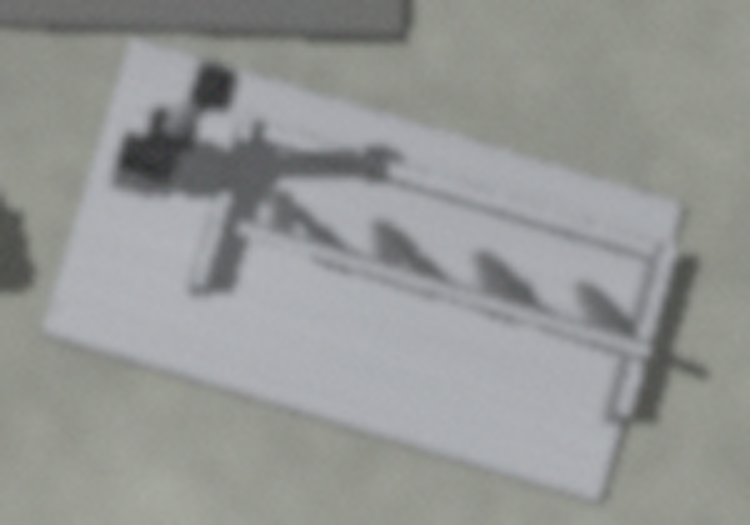

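View pics/D.png

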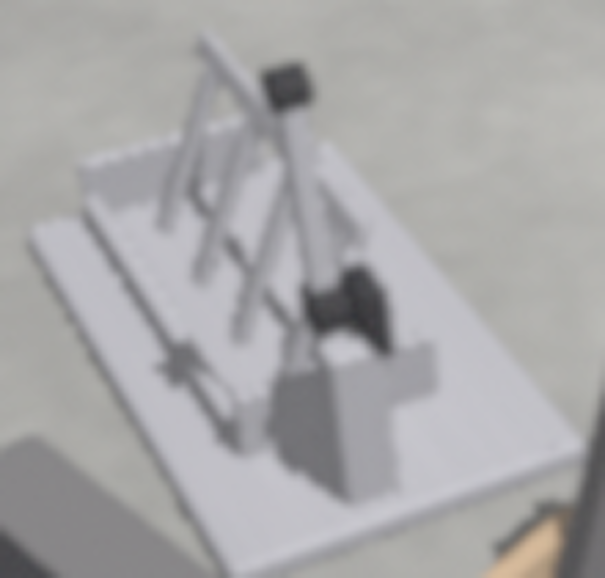

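Scene crop A: the left-tab board is frontmost. The middle tab's top corners are at crop (328,50) and (394,75); in top crop B its rear edge is near (230,275)–(308,269). The keeper is raised, with its button at D(287,85) and C(215,88). Next I fit the holder and rack poses.

```bash
cat > h.py <<'E'
import numpy as np, itertools
from scipy.optimize import least_squares
from scipy.spatial.transform import Rotation as Ro
from cell import viewer, monitor
P={n:viewer.camera_params(n) for n in("scene","top")}
def proj(n,X):
    p=P[n];c=np.asarray(X)@p["R"].T+p["t"];u=c@p["camera_matrix"].T;return u[...,:2]/u[...,2:]
def px(k,ox,oy,l): return (np.array(l,float)+.5)/k-.5+[ox,oy]
Ry=Ro.from_euler('y',-25,degrees=True)
def frame(x,y,yaw,P): return Ro.from_euler('z',yaw).apply(P)+[x,y,0]
def board(sx,pts,z=.014): return Ry.apply(pts)+[sx,0,z]   # board->holder frame
E
cat > fit.py <<'E'
from h import *
A=lambda l:px(4,198,218,l);B=lambda l:px(5,155,115,l);C=lambda l:px(5,275,112,l);D=lambda l:px(5.5,125,175,l)
res=[]
for pm in itertools.permutations([-.0117,0,.0117]): # mid,left,right
    def f(v):
        x,y,yw,bx=v;r=[]
        for s,o,l in zip(pm,(0,.058,-.058),([(328,50),(394,75)],[(410,122),(482,150)],[(213,20),(275,42)])):
            X=board(s,np.array([[-.005,o-.017,.152],[-.005,o+.017,.152]]));r.append(proj("scene",frame(x,y,yw,X))-A(l))
        X=board(pm[0],np.array([[-.005,.017,.152],[-.005,-.017,.152]]));r.append(proj("top",frame(x,y,yw,X))-B([(230,275),(308,269)]))
        b=lambda sx,sy,z:[bx+sx*.075,sy*.11,z]
        r.append(proj("scene",frame(x,y,yw,[b(1,-1,.012),b(1,1,0),b(-1,1,.012)]))-A([(25,345),(412,572),(572,350)]))
        r.append(proj("top",frame(x,y,yw,[b(1,1,.012),b(1,-1,.012),b(-1,-1,0)]))-B([(40,85),(503,35),(540,340)]))
        return np.vstack(r).ravel()
    s=least_squares(f,[.7,.1,0.1,0]);res.append((s.cost,pm,s.x,s.fun))
res.sort(key=lambda t:t[0])
for r in res[:4]: print(r[0],r[1],r[2].round(4))
print(res[0][3].reshape(-1,2).round(1).tolist())
def g(v):
    x,y,yw,bx,q=v
    b=lambda sx,yy,z:[bx+sx*.075,yy,z]
    r=[proj("top",frame(x,y,yw,[b(1,.165,.012),b(1,-.11,.012),b(-1,-.11,.006),b(-1,.165,.006)]))-C([(130,40),(682,203),(600,502),(43,332)]),
       proj("scene",frame(x,y,yw,[b(1,-.11,.012),b(1,.165,0),b(-1,.165,.012)]))-D([(30,230),(235,578),(582,450)])]
    tip=[-.014,.135-.09*np.cos(q),.095+.09*np.sin(q)];piv=[-.014,.135,.095]
    r+=[proj("top",frame(x,y,yw,[tip]))-C([(215,88)]),proj("scene",frame(x,y,yw,[tip]))-D([(287,86)]),.5*(proj("scene",frame(x,y,yw,[piv]))-D([(335,305)]))]
    r+=[.5*(proj("top",frame(x,y,yw,[piv]))-C([(160,155)]))]
    return np.vstack(r).ravel()
s=least_squares(g,[.7,-.1,-.25,0,1.4]);print(s.cost,s.x.round(4));print(s.fun.reshape(-1,2).round(1).tolist())
def show(n,X,k,ox,oy):return ((proj(n,X)+.5-[ox,oy])*k-.5).round().tolist()
x,y,yw=s.x[:3]
rest=board(0,np.array([[-.006,.09,.095],[-.006,-.09,.095]]),.014)
print("rest top C",show("top",frame(x,y,yw,rest),5,275,112),"D",show("scene",frame(x,y,yw,rest),5.5,125,175))
lip=[[.0115,-.099,.026],[.0115,.099,.026]];print("lip C",show("top",frame(x,y,yw,lip),5,275,112),"D",show("scene",frame(x,y,yw,lip),5.5,125,175))
print("piv C",show("top",frame(x,y,yw,[[-.014,.135,.095]]),5,275,112))
E
python3 fit.py
```

```text
9.829078660339428 (-0.0117, 0.0117, 0) [ 0.6993  0.1922  0.1417 -0.031 ]
58.1070335385988 (-0.0117, 0, 0.0117) [ 0.6996  0.1915  0.1241 -0.0313]
83.78163910937266 (0, 0.0117, -0.0117) [ 0.6953  0.1914  0.153  -0.0268]
184.0751762903805 (0, -0.0117, 0.0117) [ 0.6959  0.1902  0.1194 -0.0276]
[[0.8, -0.5], [-0.0, -0.5], [0.6, -1.1], [-0.3, -1.1], [0.7, -0.2], [-0.2, 0.2], [-0.0, -1.2], [0.6, -1.8], [-0.5, -1.1], [0.4, 1.4], [1.1, -1.5], [-0.1, -0.9], [0.1, -1.1], [-0.1, 0.9]]
14.15274269817453 [ 0.6774 -0.1656 -0.2725 -0.0287  1.4556]
[[0.5, -1.1], [1.1, 0.2], [-0.3, 0.8], [-0.5, 0.7], [-0.9, -0.6], [-0.0, 3.4], [1.2, -1.7], [-0.0, 0.8], [0.7, -0.0], [-0.6, -0.1], [1.2, -2.2]]
rest top C [[250.0, 229.0], [642.0, 349.0]] D [[361.0, 218.0], [207.0, 31.0]]
lip C [[653.0, 261.0], [248.0, 137.0]] D [[102.0, 191.0], [253.0, 419.0]]
piv C [[172.0, 133.0]]
```

```bash
cat >> h.py <<'E'
HOLD=(.6993,.1922,.1417); RACK=(.6774,-.1656,-.2725); MX=-.0117
def fr(pose,pts): return frame(*pose,np.atleast_2d(pts))
def tool_R(yaw,lean=25):
    up=Ro.from_euler('z',yaw).apply(Ro.from_euler('y',-lean,degrees=True).apply([0,0,1])); y=Ro.from_euler('z',yaw).apply(Ro.from_euler('y',-lean,degrees=True).apply([1,0,0]))
    return Ro.from_matrix(np.c_[np.cross(y,-up),y,-up])
def tgt(pose,sx,bx,bz,z=.014): # TCP at board-frame (bx,0,bz)
    return fr(pose,board(sx,np.array([[bx,0,bz]]),z))[0],tool_R(pose[2])
def go(p,R):
    o=monitor.observe();R0=Ro.from_euler('xyz',o["tool_rot"])
    d=R0.inv().apply(p-o["tool_pos"]);w=(R0.inv()*R).as_rotvec(degrees=True)
    print("t",round(o["time"],2),"tgt",np.round(p,4),"shift",d.round(4),"rot",w.round(2),"F",o["contact_force"].round(1),"op",round(o["opening"],4))
E
python3 - <<'E'
from h import *
go(*tgt(HOLD,MX,0,.24)); go(*tgt(HOLD,MX,0,.124))
E
```

```text
t 0.3 tgt [0.5873 0.1762 0.2315] shift [-0.4809 -0.1444 -0.005 ] rot [-22.67 -13.12  59.24] F [ 0.4 -0.1  0.1] op 0.0917
t 0.3 tgt [0.6358 0.1831 0.1264] shift [-0.5235 -0.1201  0.1001] rot [-22.67 -13.12  59.24] F [ 0.4 -0.1  0.1] op 0.0917
```

Call:
{"op": "move_arm", "data": {
  "deltas": [
    {"x": -0.06, "y": -0.018, "z": -0.01, "wx": -3, "wy": -2, "wz": 8},
    {"x": -0.12, "y": -0.036, "z": -0.02, "wx": -6, "wy": -3.5, "wz": 16},
    {"x": -0.18, "y": -0.054, "z": -0.03, "wx": -9, "wy": -5, "wz": 24},
    {"x": -0.24, "y": -0.072, "z": -0.03, "wx": -12, "wy": -7, "wz": 32},
    {"x": -0.3, "y": -0.09, "z": -0.03, "wx": -15, "wy": -8.5, "wz": 40},
    {"x": -0.36, "y": -0.108, "z": -0.03, "wx": -18, "wy": -10.5, "wz": 48},
    {"x": -0.42, "y": -0.126, "z": -0.02, "wx": -21, "wy": -12, "wz": 55},
    {"x": -0.481, "y": -0.144, "z": -0.005, "wx": -22.67, "wy": -13.12, "wz": 59.24}
  ]
}}

```text
schema error: expected keys x, y, z, wx, wy, wz, hand
```

Call:
{"op": "move_arm", "data": {
  "deltas": [
    {"x": 0},
    {"x": 0}
  ]
}}

```text
schema error: expected keys x, y, z, wx, wy, wz, hand
```

```bash
python3 - <<'E'
from h import *
go(*tgt(HOLD,MX,0,.24)); go(*tgt(HOLD,MX,0,.125))
print(monitor.observe()["qpos"].round(2))
E
```

```text
t 0.3 tgt [0.5873 0.1762 0.2315] shift [-0.4809 -0.1444 -0.005 ] rot [-22.67 -13.12  59.24] F [ 0.4 -0.1  0.1] op 0.0917
t 0.3 tgt [0.6354 0.1831 0.1273] shift [-0.5231 -0.1203  0.0992] rot [-22.67 -13.12  59.24] F [ 0.4 -0.1  0.1] op 0.0917
[ 1.05  0.34  1.52 -0.    1.28 -0.15]
```

All keys are needed in every row.

Call:
{"op": "move_arm", "data": {
  "deltas": [
    {"x": -0.06, "y": -0.018, "z": -0.01, "wx": -3, "wy": -2, "wz": 8, "hand": 1},
    {"x": -0.12, "y": -0.036, "z": -0.02, "wx": -6, "wy": -3.5, "wz": 16, "hand": 1},
    {"x": -0.18, "y": -0.054, "z": -0.03, "wx": -9, "wy": -5, "wz": 24, "hand": 1},
    {"x": -0.24, "y": -0.072, "z": -0.03, "wx": -12, "wy": -7, "wz": 32, "hand": 1},
    {"x": -0.3, "y": -0.09, "z": -0.03, "wx": -15, "wy": -8.5, "wz": 40, "hand": 1},
    {"x": -0.36, "y": -0.108, "z": -0.03, "wx": -18, "wy": -10.5, "wz": 48, "hand": 1},
    {"x": -0.42, "y": -0.126, "z": -0.02, "wx": -21, "wy": -12, "wz": 55, "hand": 1},
    {"x": -0.481, "y": -0.144, "z": -0.005, "wx": -22.67, "wy": -13.12, "wz": 59.24, "hand": 1}
  ]
}}

```text
time: 1.3
tool_pos: [0.5837, 0.1794, 0.2337]
tool_rot: [2.702, -0.001, 1.709]
contact_force: [0.0, 1.1, 0.2]
opening: 0.0919
```

Call:
{"op": "move_arm", "data": {
  "deltas": [
    {"x": 0, "y": 0, "z": 0, "wx": 0, "wy": 0, "wz": 0, "hand": 0.8},
    {"x": 0, "y": 0, "z": 0, "wx": 0, "wy": 0, "wz": 0, "hand": 0.6}
  ]
}}

```text
time: 1.55
tool_pos: [0.582, 0.1808, 0.233]
tool_rot: [2.706, -0.001, 1.712]
contact_force: [0.0, -0.3, 0.1]
opening: 0.0764
```

```bash
python3 - <<'E'
from h import *
go(*tgt(HOLD,MX,0,.24)); go(*tgt(HOLD,MX,0,.125))
print(monitor.observe()["qpos"].round(2))
E
```

```text
t 1.55 tgt [0.5873 0.1762 0.2315] shift [-0.0053  0.0036  0.0033] rot [-0.04 -0.03 -0.02] F [ 0.  -0.3  0.1] op 0.0764
t 1.55 tgt [0.6354 0.1831 0.1273] shift [-0.0054  0.0036  0.1183] rot [-0.04 -0.03 -0.02] F [ 0.  -0.3  0.1] op 0.0764
[ 0.18  0.28  1.69 -0.03  0.74  0.06]
```

Call:
{"op": "move_arm", "data": {
  "deltas": [
    {"x": -0.0054, "y": 0.0036, "z": 0.02, "wx": 0, "wy": 0, "wz": 0, "hand": 0.6},
    {"x": -0.0054, "y": 0.0036, "z": 0.05, "wx": 0, "wy": 0, "wz": 0, "hand": 0.6},
    {"x": -0.0054, "y": 0.0036, "z": 0.08, "wx": 0, "wy": 0, "wz": 0, "hand": 0.6},
    {"x": -0.0054, "y": 0.0036, "z": 0.1, "wx": 0, "wy": 0, "wz": 0, "hand": 0.6},
    {"x": -0.0054, "y": 0.0036, "z": 0.11, "wx": 0, "wy": 0, "wz": 0, "hand": 0.6},
    {"x": -0.0054, "y": 0.0036, "z": 0.117, "wx": 0, "wy": 0, "wz": 0, "hand": 0.6},
    {"x": -0.0054, "y": 0.0036, "z": 0.117, "wx": 0, "wy": 0, "wz": 0, "hand": 0.6}
  ]
}}

```text
time: 2.42
tool_pos: [0.6354, 0.1831, 0.129]
tool_rot: [2.705, -0.001, 1.713]
contact_force: [0.1, 0.1, -0.3]
opening: 0.0552
```

```bash
python3 - <<'E'
from h import *
import cv2
go(*tgt(HOLD,MX,0,.125))
s=viewer.read_camera("scene")[:,:,::-1];t=viewer.read_camera("top")[:,:,::-1]
def crop(im,x,y,w,h,k):
    c=((im[y:y+h,x:x+w]/255.)**0.6*255).astype(np.uint8)
    return cv2.resize(c,None,fx=k,fy=k,interpolation=cv2.INTER_CUBIC)
cv2.imwrite("pics/E.png",np.hstack([crop(s,200,180,120,170,3.3),crop(t,155,100,120,170,3.3)]))
E
```

```text
t 2.42 tgt [0.6354 0.1831 0.1273] shift [-0.0001 -0.0007  0.0015] rot [ 0.04 -0.03 -0.  ] F [ 0.1  0.1 -0.3] op 0.0552
```

View pics/E.png

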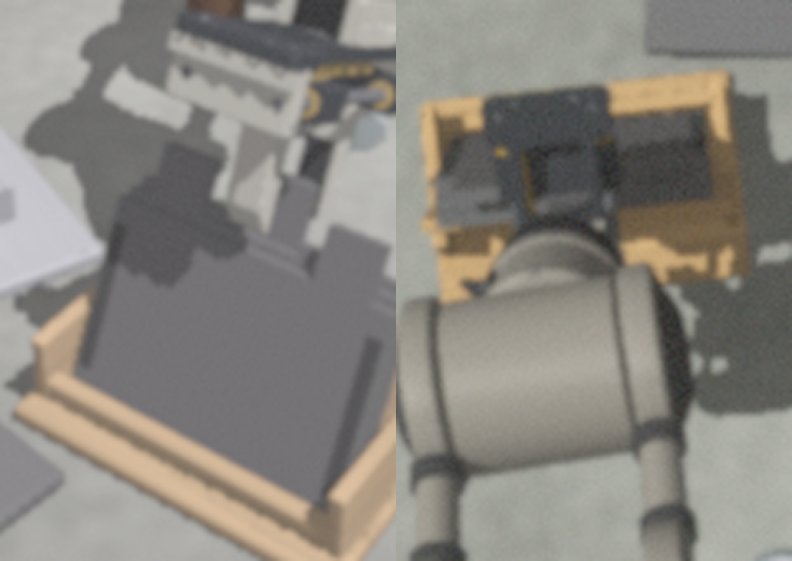

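E: the front finger is at about (250,180), in front of the middle tab at (292,210), and the body is clear of the neighbouring tabs. Closing now.

Call:
{"op": "move_arm", "data": {
  "deltas": [
    {"x": 0, "y": 0, "z": 0.001, "wx": 0, "wy": 0, "wz": 0, "hand": 0.3},
    {"x": 0, "y": 0, "z": 0.001, "wx": 0, "wy": 0, "wz": 0, "hand": 0},
    {"x": 0, "y": 0, "z": 0.001, "wx": 0, "wy": 0, "wz": 0, "hand": 0},
    {"x": 0, "y": 0, "z": 0.001, "wx": 0, "wy": 0, "wz": 0, "hand": 0},
    {"x": 0, "y": 0, "z": 0.001, "wx": 0, "wy": 0, "wz": 0, "hand": 0},
    {"x": 0, "y": 0, "z": 0.001, "wx": 0, "wy": 0, "wz": 0, "hand": 0}
  ],
  "grip_force": 40
}}

```text
time: 3.28
tool_pos: [0.6358, 0.1831, 0.1279]
tool_rot: [2.705, -0.001, 1.712]
contact_force: [-0.4, -0.4, 0.6]
opening: 0.0097
```

```bash
python3 - <<'E'
from h import *
go(*tgt(HOLD,MX,0,.125));go(*tgt(HOLD,MX,0,.345))
E
```

```text
t 3.27 tgt [0.6354 0.1831 0.1273] shift [-0.     -0.0006  0.0004] rot [ 0.03 -0.03 -0.02] F [-0.4 -0.4  0.6] op 0.0097
t 3.27 tgt [0.5434 0.17   0.3267] shift [ 1.000e-04 -4.000e-04 -2.196e-01] rot [ 0.03 -0.03 -0.02] F [-0.4 -0.4  0.6] op 0.0097
```

Gripped (9.7 mm). Drawing along the board's plane, slowly.

Call:
{"op": "move_arm", "data": {
  "deltas": [
    {"x": 0, "y": 0, "z": -0.005, "wx": 0, "wy": 0, "wz": 0, "hand": 0},
    {"x": 0, "y": 0, "z": -0.015, "wx": 0, "wy": 0, "wz": 0, "hand": 0},
    {"x": 0, "y": 0, "z": -0.03, "wx": 0, "wy": 0, "wz": 0, "hand": 0},
    {"x": 0, "y": 0, "z": -0.045, "wx": 0, "wy": 0, "wz": 0, "hand": 0},
    {"x": 0, "y": 0, "z": -0.06, "wx": 0, "wy": 0, "wz": 0, "hand": 0},
    {"x": 0, "y": 0, "z": -0.075, "wx": 0, "wy": 0, "wz": 0, "hand": 0},
    {"x": 0, "y": 0, "z": -0.09, "wx": 0, "wy": 0, "wz": 0, "hand": 0},
    {"x": 0, "y": 0, "z": -0.105, "wx": 0, "wy": 0, "wz": 0, "hand": 0}
  ]
}}

```text
time: 4.28
tool_pos: [0.5912, 0.1767, 0.224]
tool_rot: [2.705, -0.001, 1.713]
contact_force: [-0.5, 0.2, -3.8]
opening: 0.0096
```

Call:
{"op": "move_arm", "data": {
  "deltas": [
    {"x": 0, "y": 0, "z": -0.015, "wx": 0, "wy": 0, "wz": 0, "hand": 0},
    {"x": 0, "y": 0, "z": -0.035, "wx": 0, "wy": 0, "wz": 0, "hand": 0},
    {"x": 0, "y": 0, "z": -0.055, "wx": 0, "wy": 0, "wz": 0, "hand": 0},
    {"x": 0, "y": 0, "z": -0.075, "wx": 0, "wy": 0, "wz": 0, "hand": 0},
    {"x": 0, "y": 0, "z": -0.095, "wx": 0, "wy": 0, "wz": 0, "hand": 0},
    {"x": 0, "y": 0, "z": -0.11, "wx": 0, "wy": 0, "wz": 0, "hand": 0},
    {"x": 0, "y": 0, "z": -0.115, "wx": 0, "wy": 0, "wz": 0, "hand": 0},
    {"x": 0, "y": 0, "z": -0.115, "wx": 0, "wy": 0, "wz": 0, "hand": 0}
  ]
}}

```text
time: 5.28
tool_pos: [0.5436, 0.1698, 0.3273]
tool_rot: [2.705, -0.0, 1.713]
contact_force: [0.2, -0.7, -3.3]
opening: 0.0099
```

```bash
python3 - <<'E'
from h import *
import cv2
go(*tgt(HOLD,MX,0,.345)); p,R=tgt(RACK,0.003,0,.345);go(p,R)
print(monitor.observe()["qpos"].round(2))
s=viewer.read_camera("scene")[:,:,::-1];t=viewer.read_camera("top")[:,:,::-1]
g=lambda c:((c/255.)**0.6*255).astype(np.uint8)
cv2.imwrite("pics/F.png",np.vstack([g(s[50:370,100:500])]) )
cv2.imwrite("pics/F.png",cv2.resize(g(s[60:360,100:500]),None,fx=2,fy=2,interpolation=cv2.INTER_CUBIC))
E
```

```text
t 5.28 tgt [0.5434 0.17   0.3267] shift [ 0.0001 -0.0004  0.0005] rot [ 0.04 -0.03 -0.01] F [ 0.2 -0.7 -3.3] op 0.0099
t 5.28 tgt [ 0.5399 -0.1272  0.3267] shift [-0.2935 -0.0415 -0.0189] rot [  0.03 -10.06  21.5 ] F [ 0.2 -0.7 -3.3] op 0.0099
[ 0.18  0.13  1.61 -0.02  0.97  0.04]
```

View pics/F.png

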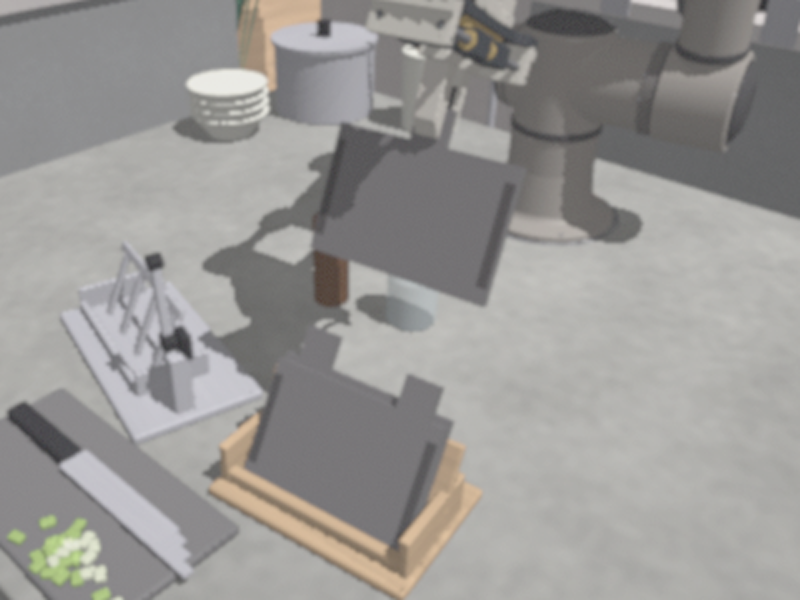

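F: the middle board hangs free with lower corners at (314,245) and (487,303). The other two boards stand in the holder. Next I check how the board sits in the hand.

```bash
python3 - <<'E'
from h import *
o=monitor.observe();R=Ro.from_euler('xyz',o["tool_rot"])
l=px(2,100,60,[(342,124),(527,170),(487,304),(314,246)])
# board axes in tool: board x=+tool y, board z=-tool z, board y = -tool x ; TCP at board z=.125
def pts(v):
    dy,dz,a=v;B=np.array([[-.005,-.09,.12],[-.005,.09,.12],[-.005,.09,0],[.005,-.09,0]])
    B[1,0]=-.005;B[2,0]=.005
    B=Ro.from_euler('x',a).apply(B-[0,0,.144])+[0,dy,dz+.144-.125]
    T=np.c_[-B[:,1],B[:,0],-B[:,2]];return R.apply(T)+o["tool_pos"]
s=least_squares(lambda v:(proj("scene",pts(v))-l).ravel(),[0,0,0]);print(s.x,s.fun.reshape(-1,2).round(1).tolist())
E
```

```text
[ 0.0100349  -0.1721609  -3.06809086] [[-16.5, 59.3], [-26.6, 72.7], [15.9, -61.9], [13.7, -63.6]]
```

```bash
python3 - <<'E'
from h import *
o=monitor.observe();R=Ro.from_euler('xyz',o["tool_rot"])
l=px(2,100,60,[(342,124),(527,170),(487,304),(314,246)])
def pts(v):
    dy,dz,a=v;B=np.array([[-.005,-.09,.12],[-.005,.09,.12],[.005,.09,0],[.005,-.09,0]])
    B=Ro.from_euler('x',a).apply(B-[0,0,.144])+[0,dy,dz+.144-.125]
    return R.apply(np.c_[B[:,1],B[:,0],-B[:,2]])+o["tool_pos"]
s=least_squares(lambda v:(proj("scene",pts(v))-l).ravel(),[0,0,0]);print(s.x.round(4),s.fun.reshape(-1,2).round(1).tolist())
E
```

```text
[0.0003 0.0004 0.0147] [[2.0, -0.2], [0.3, -2.0], [-1.0, 1.0], [-1.4, 1.4]]
```

Call:
{"op": "move_arm", "data": {
  "deltas": [
    {"x": -0.02, "y": -0.003, "z": -0.005, "wx": 0, "wy": -1, "wz": 2, "hand": 0},
    {"x": -0.06, "y": -0.01, "z": -0.012, "wx": 0, "wy": -2.5, "wz": 5, "hand": 0},
    {"x": -0.105, "y": -0.017, "z": -0.018, "wx": 0, "wy": -4, "wz": 8.5, "hand": 0},
    {"x": -0.15, "y": -0.024, "z": -0.022, "wx": 0, "wy": -5.5, "wz": 12, "hand": 0},
    {"x": -0.195, "y": -0.03, "z": -0.022, "wx": 0, "wy": -7, "wz": 15.5, "hand": 0},
    {"x": -0.24, "y": -0.036, "z": -0.021, "wx": 0, "wy": -8.5, "wz": 18.5, "hand": 0},
    {"x": -0.275, "y": -0.04, "z": -0.02, "wx": 0, "wy": -9.6, "wz": 20.5, "hand": 0},
    {"x": -0.2935, "y": -0.0415, "z": -0.019, "wx": 0.03, "wy": -10.06, "wz": 21.5, "hand": 0}
  ]
}}

```text
time: 6.38
tool_pos: [0.5394, -0.1294, 0.3263]
tool_rot: [2.706, 0.0, 1.295]
contact_force: [0.3, 1.1, -3.4]
opening: 0.0096
```

Call:
{"op": "move_arm", "data": {
  "deltas": [
    {"x": 0, "y": 0, "z": 0, "wx": 0, "wy": 0, "wz": 0, "hand": 0},
    {"x": 0, "y": 0, "z": 0, "wx": 0, "wy": 0, "wz": 0, "hand": 0}
  ]
}}

```text
time: 6.62
tool_pos: [0.5398, -0.1265, 0.3267]
tool_rot: [2.706, -0.0, 1.299]
contact_force: [0.3, 0.3, -3.6]
opening: 0.0099
```

```bash
python3 - <<'E'
from h import *
for b in(.345,.135,.126): go(*tgt(RACK,0.003,0,b))
E
```

```text
t 6.62 tgt [ 0.5399 -0.1272  0.3267] shift [-0.0006  0.0002  0.0002] rot [-0.03 -0.03  0.02] F [ 0.3  0.3 -3.6] op 0.0099
t 6.62 tgt [ 0.6253 -0.1511  0.1364] shift [-0.0007  0.0004  0.2102] rot [-0.03 -0.03  0.02] F [ 0.3  0.3 -3.6] op 0.0099
t 6.62 tgt [ 0.629  -0.1521  0.1282] shift [-0.0007  0.0004  0.2192] rot [-0.03 -0.03  0.02] F [ 0.3  0.3 -3.6] op 0.0099
```

Call:
{"op": "move_arm", "data": {
  "deltas": [
    {"x": -0.0005, "y": 0.001, "z": 0.02, "wx": 0, "wy": 0, "wz": 0, "hand": 0},
    {"x": -0.0005, "y": 0.001, "z": 0.045, "wx": 0, "wy": 0, "wz": 0, "hand": 0},
    {"x": -0.0005, "y": 0.001, "z": 0.07, "wx": 0, "wy": 0, "wz": 0, "hand": 0},
    {"x": -0.0005, "y": 0.001, "z": 0.095, "wx": 0, "wy": 0, "wz": 0, "hand": 0},
    {"x": -0.0005, "y": 0.001, "z": 0.12, "wx": 0, "wy": 0, "wz": 0, "hand": 0},
    {"x": -0.0005, "y": 0.001, "z": 0.145, "wx": 0, "wy": 0, "wz": 0, "hand": 0},
    {"x": -0.0005, "y": 0.001, "z": 0.16, "wx": 0, "wy": 0, "wz": 0, "hand": 0},
    {"x": -0.0005, "y": 0.001, "z": 0.17, "wx": 0, "wy": 0, "wz": 0, "hand": 0}
  ]
}}

```text
time: 7.62
tool_pos: [0.6101, -0.1466, 0.1727]
tool_rot: [2.706, -0.0, 1.299]
contact_force: [0.3, 0.1, -3.0]
opening: 0.0096
```

Call:
{"op": "move_arm", "data": {
  "deltas": [
    {"x": 0, "y": 0, "z": 0.008, "wx": 0, "wy": 0, "wz": 0, "hand": 0},
    {"x": 0, "y": 0, "z": 0.018, "wx": 0, "wy": 0, "wz": 0, "hand": 0},
    {"x": 0, "y": 0, "z": 0.028, "wx": 0, "wy": 0, "wz": 0, "hand": 0},
    {"x": 0, "y": 0, "z": 0.036, "wx": 0, "wy": 0, "wz": 0, "hand": 0},
    {"x": 0, "y": 0, "z": 0.041, "wx": 0, "wy": 0, "wz": 0, "hand": 0},
    {"x": 0, "y": 0, "z": 0.043, "wx": 0, "wy": 0, "wz": 0, "hand": 0},
    {"x": 0, "y": 0, "z": 0.044, "wx": 0, "wy": 0, "wz": 0, "hand": 0},
    {"x": 0, "y": 0, "z": 0.045, "wx": 0, "wy": 0, "wz": 0, "hand": 0}
  ]
}}

```text
time: 8.62
tool_pos: [0.6282, -0.1524, 0.1326]
tool_rot: [2.705, 0.0, 1.298]
contact_force: [-0.1, -0.0, -2.9]
opening: 0.0096
```

```bash
python3 - <<'E'
from h import *
import cv2
go(*tgt(RACK,0.003,0,.125))
s=viewer.read_camera("scene")[:,:,::-1]
g=lambda c:((c/255.)**0.6*255).astype(np.uint8)
cv2.imwrite("pics/G.png",cv2.resize(g(s[120:290,110:310]),None,fx=3.5,fy=3.5,interpolation=cv2.INTER_CUBIC))
E
```

```text
t 8.62 tgt [ 0.6294 -0.1522  0.1273] shift [ 0.0005 -0.0012  0.0053] rot [ 0.02  0.   -0.  ] F [-0.1 -0.  -2.9] op 0.0096
```

View pics/G.png

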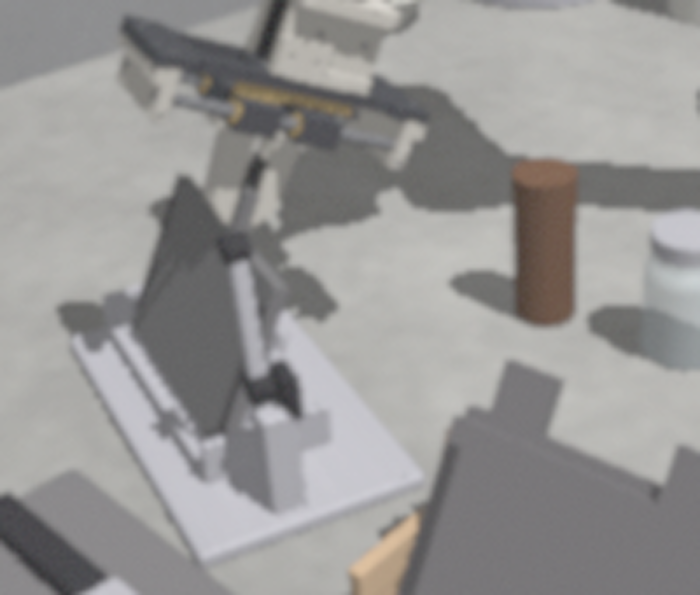

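G: the board is inside the rack behind the lip and clear of the keeper, with its lower edge from about (140,335) to (215,435). Lowering to contact.

Call:
{"op": "move_arm", "data": {
  "deltas": [
    {"x": 0, "y": 0, "z": 0.002, "wx": 0, "wy": 0, "wz": 0, "hand": 0},
    {"x": 0, "y": 0, "z": 0.0035, "wx": 0, "wy": 0, "wz": 0, "hand": 0},
    {"x": 0, "y": 0, "z": 0.0045, "wx": 0, "wy": 0, "wz": 0, "hand": 0},
    {"x": 0, "y": 0, "z": 0.0045, "wx": 0, "wy": 0, "wz": 0, "hand": 0}
  ]
}}

```text
time: 9.18
tool_pos: [0.63, -0.1529, 0.1283]
tool_rot: [2.705, 0.0, 1.298]
contact_force: [-0.3, -0.8, -2.8]
opening: 0.0099
```

Call:
{"op": "move_arm", "data": {
  "deltas": [
    {"x": 0, "y": 0, "z": 0.001, "wx": 0, "wy": 0, "wz": 0, "hand": 0},
    {"x": 0, "y": 0, "z": 0.001, "wx": 0, "wy": 0, "wz": 0, "hand": 0}
  ]
}}

```text
time: 9.43
tool_pos: [0.6306, -0.1532, 0.1281]
tool_rot: [2.704, 0.0, 1.298]
contact_force: [-3.3, 0.2, 2.1]
opening: 0.0099
```

Floor contact. Releasing, then withdrawing along the plane.

Call:
{"op": "move_arm", "data": {
  "deltas": [
    {"x": 0, "y": 0, "z": 0, "wx": 0, "wy": 0, "wz": 0, "hand": 0.15},
    {"x": 0, "y": 0, "z": 0, "wx": 0, "wy": 0, "wz": 0, "hand": 0.2},
    {"x": 0, "y": 0, "z": 0, "wx": 0, "wy": 0, "wz": 0, "hand": 0.3},
    {"x": 0, "y": 0, "z": 0, "wx": 0, "wy": 0, "wz": 0, "hand": 0.5},
    {"x": 0, "y": 0, "z": 0, "wx": 0, "wy": 0, "wz": 0, "hand": 0.6},
    {"x": 0, "y": 0, "z": -0.015, "wx": 0, "wy": 0, "wz": 0, "hand": 0.6},
    {"x": 0, "y": 0, "z": -0.05, "wx": 0, "wy": 0, "wz": 0, "hand": 0.6},
    {"x": 0, "y": 0, "z": -0.1, "wx": 0, "wy": 0, "wz": 0, "hand": 0.6}
  ]
}}

```text
time: 10.42
tool_pos: [0.5885, -0.1413, 0.2185]
tool_rot: [2.707, -0.0, 1.298]
contact_force: [-0.7, 0.1, 0.1]
opening: 0.0547
```

```bash
cat >> h.py <<'E'
# corner of closed fingers (+/-x thick 38 along rack x offset +8mm; half width 10 along y); q keeper angle, off = extra gap along normal
def keep(q,off,L=.083,hw=.0095,r=.009):
    d=np.array([-np.cos(q),np.sin(q)]);n=np.array([np.sin(q),np.cos(q)])
    c=np.array([.135,.095])+L*d+(r+off)*n+[hw,0]
    return fr(RACK,[-.006,*c])[0],tool_R(RACK[2],0)
E
python3 - <<'E'
from h import *
import cv2
p,R=keep(1.4556,.04);print(p);go(p+[0,0,.1],R)
s=viewer.read_camera("scene")[:,:,::-1];t=viewer.read_camera("top")[:,:,::-1]
g=lambda c:((c/255.)**0.6*255).astype(np.uint8)
f=lambda c:cv2.resize(g(c),None,fx=3.3,fy=3.3,interpolation=cv2.INTER_CUBIC)
cv2.imwrite("pics/H.png",np.hstack([f(s[130:290,115:235]),f(t[80:240,290:410])]))
E
```

```text
[0.72104494 0.01287398 0.18308204]
t 10.43 tgt [0.721  0.0129 0.2831] shift [ 0.1841  0.1053 -0.0223] rot [ 2.488e+01 -1.000e-02 -1.000e-02] F [-0.7  0.1  0.1] op 0.0547
```

View pics/H.png

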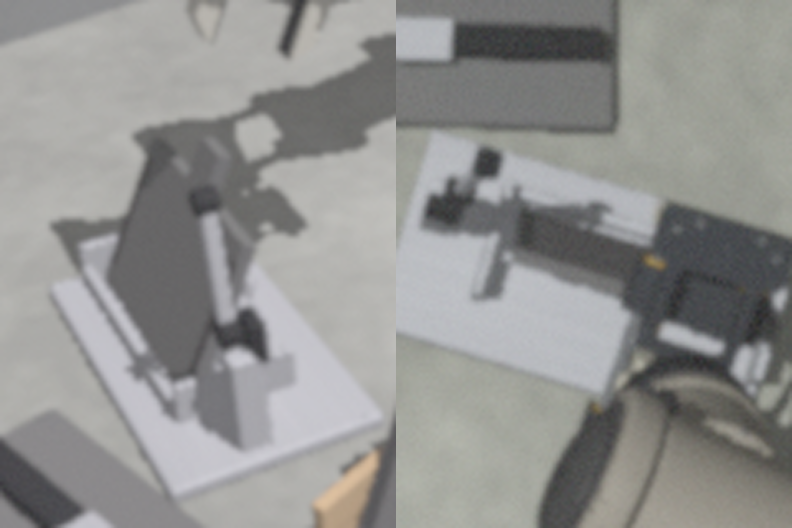

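H: the board has settled back on the rest, with its lower edge behind the lip. The keeper is still raised. Moving to the keeper.

Call:
{"op": "move_arm", "data": {
  "deltas": [
    {"x": 0, "y": 0, "z": -0.05, "wx": 0, "wy": 0, "wz": 0, "hand": 0.5},
    {"x": 0.03, "y": 0.015, "z": -0.08, "wx": 4, "wy": 0, "wz": 0, "hand": 0.3},
    {"x": 0.075, "y": 0.04, "z": -0.08, "wx": 9, "wy": 0, "wz": 0, "hand": 0},
    {"x": 0.12, "y": 0.065, "z": -0.06, "wx": 15, "wy": 0, "wz": 0, "hand": 0},
    {"x": 0.155, "y": 0.09, "z": -0.04, "wx": 20, "wy": 0, "wz": 0, "hand": 0},
    {"x": 0.184, "y": 0.105, "z": -0.022, "wx": 24.9, "wy": 0, "wz": 0, "hand": 0},
    {"x": 0.184, "y": 0.105, "z": -0.022, "wx": 24.9, "wy": 0, "wz": 0, "hand": 0}
  ]
}}

```text
time: 11.4
tool_pos: [0.7234, 0.014, 0.2752]
tool_rot: [-3.134, 0.001, 1.3]
contact_force: [-0.5, -1.0, -0.5]
opening: 0.0004
```

```bash
python3 - <<'E'
from h import *
print(monitor.observe()["qpos"].round(2))
go(*keep(1.4556,.03))
E
```

```text
[-0.09  0.74  0.73  0.    1.69  0.18]
t 11.4 tgt [0.7184 0.0033 0.1819] shift [-0.0115 -0.0013  0.0933] rot [-0.42  0.08  0.11] F [-0.5 -1.  -0.5] op 0.0004
```

Call:
{"op": "move_arm", "data": {
  "deltas": [
    {"x": -0.003, "y": -0.001, "z": 0.03, "wx": 0, "wy": 0, "wz": 0, "hand": 0},
    {"x": -0.008, "y": -0.0013, "z": 0.065, "wx": 0, "wy": 0, "wz": 0, "hand": 0},
    {"x": -0.0115, "y": -0.0013, "z": 0.088, "wx": -0.4, "wy": 0, "wz": 0, "hand": 0},
    {"x": -0.0115, "y": -0.0013, "z": 0.0933, "wx": -0.4, "wy": 0, "wz": 0, "hand": 0},
    {"x": -0.0115, "y": -0.0013, "z": 0.0933, "wx": -0.4, "wy": 0, "wz": 0, "hand": 0}
  ]
}}

```text
time: 12.02
tool_pos: [0.7176, 0.0015, 0.1907]
tool_rot: [3.131, -0.0, 1.298]
contact_force: [0.3, 0.3, 1.1]
opening: 0.0002
```

```bash
python3 - <<'E'
from h import *
for q,o in ((1.4556,.03),(1.4556,.003),(1.3,0),(1.1,0),(.9,0),(.7,0),(.5,0),(.35,0),(.2,0),(.1,0),(0.04,0),(0,0)): go(*keep(q,o))
E
```

```text
t 12.03 tgt [0.7184 0.0033 0.1819] shift [0.0019 0.0002 0.0088] rot [ 0.6  -0.02 -0.02] F [0.3 0.3 1.1] op 0.0002
t 12.03 tgt [ 0.7112 -0.0225  0.1788] shift [-0.0249  0.0001  0.0119] rot [ 0.6  -0.02 -0.02] F [0.3 0.3 1.1] op 0.0002
t 12.03 tgt [ 0.7069 -0.0378  0.1774] shift [-0.0408  0.0001  0.0133] rot [ 0.6  -0.02 -0.02] F [0.3 0.3 1.1] op 0.0002
t 12.03 tgt [ 0.7025 -0.0534  0.1731] shift [-0.0569  0.0001  0.0176] rot [ 0.6  -0.02 -0.02] F [0.3 0.3 1.1] op 0.0002
t 12.03 tgt [ 0.6985 -0.0677  0.1656] shift [-0.0718  0.      0.0251] rot [ 0.6  -0.02 -0.02] F [0.3 0.3 1.1] op 0.0002
t 12.03 tgt [ 0.695  -0.0804  0.1554] shift [-0.085  -0.0001  0.0353] rot [ 0.6  -0.02 -0.02] F [0.3 0.3 1.1] op 0.0002
t 12.03 tgt [ 0.6921 -0.0908  0.1427] shift [-0.0958 -0.0002  0.048 ] rot [ 0.6  -0.02 -0.02] F [0.3 0.3 1.1] op 0.0002
t 12.03 tgt [ 0.6904 -0.0969  0.1319] shift [-0.1022 -0.0003  0.0588] rot [ 0.6  -0.02 -0.02] F [0.3 0.3 1.1] op 0.0002
t 12.03 tgt [ 0.6891 -0.1014  0.1203] shift [-0.1069 -0.0004  0.0704] rot [ 0.6  -0.02 -0.02] F [0.3 0.3 1.1] op 0.0002
t 12.03 tgt [ 0.6885 -0.1035  0.1122] shift [-0.109  -0.0005  0.0784] rot [ 0.6  -0.02 -0.02] F [0.3 0.3 1.1] op 0.0002
t 12.03 tgt [ 0.6883 -0.1043  0.1073] shift [-0.1099 -0.0006  0.0834] rot [ 0.6  -0.02 -0.02] F [0.3 0.3 1.1] op 0.0002
t 12.03 tgt [ 0.6882 -0.1048  0.104 ] shift [-0.1103 -0.0006  0.0867] rot [ 0.6  -0.02 -0.02] F [0.3 0.3 1.1] op 0.0002
```

Call:
{"op": "move_arm", "data": {
  "deltas": [
    {"x": -0.012, "y": 0, "z": 0.01, "wx": 0.3, "wy": 0, "wz": 0, "hand": 0},
    {"x": -0.025, "y": 0, "z": 0.012, "wx": 0.6, "wy": 0, "wz": 0, "hand": 0},
    {"x": -0.033, "y": 0, "z": 0.0125, "wx": 0.6, "wy": 0, "wz": 0, "hand": 0},
    {"x": -0.041, "y": 0, "z": 0.0135, "wx": 0.6, "wy": 0, "wz": 0, "hand": 0},
    {"x": -0.049, "y": 0, "z": 0.0155, "wx": 0.6, "wy": 0, "wz": 0, "hand": 0},
    {"x": -0.057, "y": 0, "z": 0.018, "wx": 0.6, "wy": 0, "wz": 0, "hand": 0},
    {"x": -0.0645, "y": 0, "z": 0.0215, "wx": 0.6, "wy": 0, "wz": 0, "hand": 0},
    {"x": -0.072, "y": 0, "z": 0.0255, "wx": 0.6, "wy": 0, "wz": 0, "hand": 0}
  ]
}}

```text
time: 13.02
tool_pos: [0.6984, -0.0681, 0.1632]
tool_rot: [-3.14, -0.0, 1.298]
contact_force: [1.0, 1.8, -0.3]
opening: 0.0004
```

```bash
python3 - <<'E'
from h import *
for q in (.9,.8,.7,.6,.5,.4,.3,.2,.1,0.04,0): go(*keep(q,0))
E
```

```text
t 13.03 tgt [ 0.6985 -0.0677  0.1656] shift [ 0.0004  0.     -0.0024] rot [-0.11 -0.    0.  ] F [ 1.   1.8 -0.3] op 0.0004
t 13.03 tgt [ 0.6967 -0.0743  0.1608] shift [-0.0065  0.      0.0024] rot [-0.11 -0.    0.  ] F [ 1.   1.8 -0.3] op 0.0004
t 13.03 tgt [ 0.695  -0.0804  0.1554] shift [-0.0128  0.0001  0.0079] rot [-0.11 -0.    0.  ] F [ 1.   1.8 -0.3] op 0.0004
t 13.03 tgt [ 0.6934 -0.0859  0.1493] shift [-0.0185  0.0001  0.0139] rot [-0.11 -0.    0.  ] F [ 1.   1.8 -0.3] op 0.0004
t 13.03 tgt [ 0.6921 -0.0908  0.1427] shift [-0.0236  0.0001  0.0205] rot [-0.11 -0.    0.  ] F [ 1.   1.8 -0.3] op 0.0004
t 13.03 tgt [ 0.6909 -0.0951  0.1356] shift [-0.028   0.0001  0.0276] rot [-0.11 -0.    0.  ] F [ 1.   1.8 -0.3] op 0.0004
t 13.03 tgt [ 0.6899 -0.0986  0.1281] shift [-0.0317  0.0001  0.0351] rot [-0.11 -0.    0.  ] F [ 1.   1.8 -0.3] op 0.0004
t 13.03 tgt [ 0.6891 -0.1014  0.1203] shift [-0.0347  0.0001  0.0429] rot [-0.11 -0.    0.  ] F [ 1.   1.8 -0.3] op 0.0004
t 13.03 tgt [ 0.6885 -0.1035  0.1122] shift [-0.0368  0.0001  0.051 ] rot [-0.11 -0.    0.  ] F [ 1.   1.8 -0.3] op 0.0004
t 13.03 tgt [ 0.6883 -0.1043  0.1073] shift [-0.0377  0.0001  0.0559] rot [-0.11 -0.    0.  ] F [ 1.   1.8 -0.3] op 0.0004
t 13.03 tgt [ 0.6882 -0.1048  0.104 ] shift [-0.0381  0.0001  0.0592] rot [-0.11 -0.    0.  ] F [ 1.   1.8 -0.3] op 0.0004
```

Pushing with ~2 N, as expected. Continuing the arc.

Call:
{"op": "move_arm", "data": {
  "deltas": [
    {"x": -0.0065, "y": 0, "z": 0.0024, "wx": 0, "wy": 0, "wz": 0, "hand": 0},
    {"x": -0.0128, "y": 0, "z": 0.0079, "wx": 0, "wy": 0, "wz": 0, "hand": 0},
    {"x": -0.0185, "y": 0, "z": 0.014, "wx": 0, "wy": 0, "wz": 0, "hand": 0},
    {"x": -0.0236, "y": 0, "z": 0.0205, "wx": 0, "wy": 0, "wz": 0, "hand": 0},
    {"x": -0.028, "y": 0, "z": 0.0276, "wx": 0, "wy": 0, "wz": 0, "hand": 0},
    {"x": -0.0317, "y": 0, "z": 0.035, "wx": 0, "wy": 0, "wz": 0, "hand": 0},
    {"x": -0.0347, "y": 0, "z": 0.043, "wx": 0, "wy": 0, "wz": 0, "hand": 0},
    {"x": -0.036, "y": 0, "z": 0.048, "wx": 0, "wy": 0, "wz": 0, "hand": 0}
  ]
}}

```text
time: 14.02
tool_pos: [0.6887, -0.1025, 0.1149]
tool_rot: [-3.14, 0.0, 1.298]
contact_force: [1.9, 2.1, 0.7]
opening: 0.0002
```

Call:
{"op": "move_arm", "data": {
  "deltas": [
    {"x": -0.001, "y": 0, "z": 0.004, "wx": 0, "wy": 0, "wz": 0, "hand": 0},
    {"x": -0.0015, "y": 0, "z": 0.007, "wx": 0, "wy": 0, "wz": 0, "hand": 0},
    {"x": -0.002, "y": 0, "z": 0.009, "wx": 0, "wy": 0, "wz": 0, "hand": 0},
    {"x": -0.002, "y": 0, "z": 0.011, "wx": 0, "wy": 0, "wz": 0, "hand": 0}
  ]
}}

```text
time: 14.52
tool_pos: [0.6882, -0.1043, 0.1046]
tool_rot: [-3.14, 0.0, 1.298]
contact_force: [0.1, 3.1, 0.5]
opening: 0.0007
```

Call:
{"op": "move_arm", "data": {
  "deltas": [
    {"x": 0, "y": 0, "z": 0.001, "wx": 0, "wy": 0, "wz": 0, "hand": 0},
    {"x": 0, "y": 0, "z": 0.001, "wx": 0, "wy": 0, "wz": 0, "hand": 0}
  ]
}}

```text
time: 14.78
tool_pos: [0.6881, -0.1044, 0.1034]
tool_rot: [-3.14, 0.0, 1.298]
contact_force: [0.5, 1.3, 0.3]
opening: 0.0005
```

```bash
python3 - <<'E'
from h import *
import cv2
s=viewer.read_camera("scene")[:,:,::-1]
print(monitor.observe()["contact_force"])
g=lambda c:((c/255.)**0.6*255).astype(np.uint8)
cv2.imwrite("pics/I.png",cv2.resize(g(s[130:290,115:255]),None,fx=3.7,fy=3.7,interpolation=cv2.INTER_CUBIC))
for q in(0,.1,.2):
  print(q,((proj("scene",fr(RACK,[[-.014,.135-.09*np.cos(q),.095+.09*np.sin(q)]]))-[115,130])*3.7).round())
E
```

```text
[0.73377399 1.69339309 1.08017413]
0 [[200. 295.]]
0.1 [[199. 283.]]
0.2 [[198. 271.]]
```

View pics/I.png

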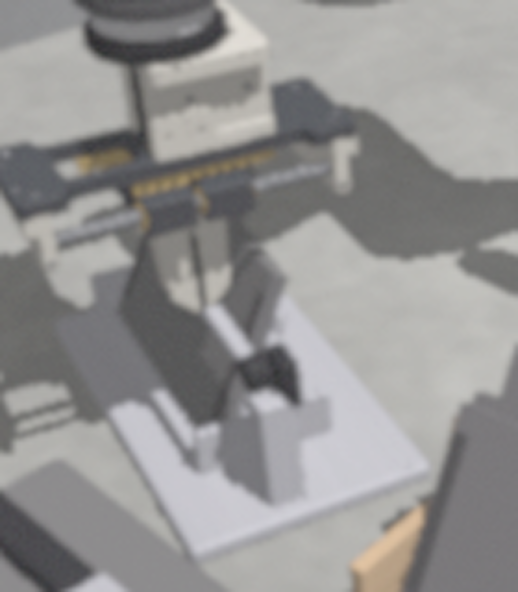

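I: the lever lies nearly level, from the hub (262,370) to under the fingers (205,305). I'll press down until the hard stop gives a firm reaction.

Call:
{"op": "move_arm", "data": {
  "deltas": [
    {"x": 0, "y": 0, "z": 0.002, "wx": 0, "wy": 0, "wz": 0, "hand": 0},
    {"x": 0, "y": 0, "z": 0.002, "wx": 0, "wy": 0, "wz": 0, "hand": 0}
  ]
}}

```text
time: 15.08
tool_pos: [0.6881, -0.1044, 0.1013]
tool_rot: [-3.14, 0.0, 1.298]
contact_force: [0.5, 1.6, -0.1]
opening: 0.0004
```

Call:
{"op": "move_arm", "data": {
  "deltas": [
    {"x": 0, "y": 0, "z": 0.001, "wx": 0, "wy": 0, "wz": 0, "hand": 0},
    {"x": 0, "y": 0, "z": 0.001, "wx": 0, "wy": 0, "wz": 0, "hand": 0}
  ]
}}

```text
time: 15.32
tool_pos: [0.6882, -0.1043, 0.1005]
tool_rot: [-3.14, 0.0, 1.298]
contact_force: [1.1, 2.1, 0.6]
opening: 0.0003
```

Call:
{"op": "move_arm", "data": {
  "deltas": [
    {"x": 0.003, "y": 0, "z": 0, "wx": 0, "wy": 0, "wz": 0, "hand": 0},
    {"x": 0.003, "y": 0, "z": 0.001, "wx": 0, "wy": 0, "wz": 0, "hand": 0},
    {"x": 0.003, "y": 0, "z": 0.001, "wx": 0, "wy": 0, "wz": 0, "hand": 0}
  ]
}}

```text
time: 15.7
tool_pos: [0.689, -0.1013, 0.1001]
tool_rot: [-3.14, 0.0, 1.298]
contact_force: [-2.8, 0.5, 4.5]
opening: 0.0007
```

Call:
{"op": "move_arm", "data": {
  "deltas": [
    {"x": 0, "y": 0, "z": 0.001, "wx": 0, "wy": 0, "wz": 0, "hand": 0},
    {"x": 0, "y": 0, "z": 0.001, "wx": 0, "wy": 0, "wz": 0, "hand": 0}
  ]
}}

```text
time: 15.95
tool_pos: [0.689, -0.1014, 0.0999]
tool_rot: [-3.141, 0.0, 1.298]
contact_force: [-3.6, 1.5, 8.0]
opening: 0.0005
```

Call:
{"op": "move_arm", "data": {
  "deltas": [
    {"x": 0, "y": 0, "z": 0.001, "wx": 0, "wy": 0, "wz": 0, "hand": 0},
    {"x": 0, "y": 0, "z": 0.001, "wx": 0, "wy": 0, "wz": 0, "hand": 0}
  ]
}}

```text
time: 16.2
tool_pos: [0.6891, -0.1014, 0.0998]
tool_rot: [-3.141, 0.0, 1.298]
contact_force: [-5.0, 1.0, 12.6]
opening: 0.0007
```

At z≈0.0998 it stops yielding with 12.6 N (against 1.5 N to move it), so that is the hard stop. Withdrawing straight up and clear.

Call:
{"op": "move_arm", "data": {
  "deltas": [
    {"x": 0.001, "y": 0, "z": -0.01, "wx": 0, "wy": 0, "wz": 0, "hand": 0},
    {"x": 0.002, "y": 0, "z": -0.03, "wx": 0, "wy": 0, "wz": 0, "hand": 0},
    {"x": 0.002, "y": 0, "z": -0.07, "wx": 0, "wy": 0, "wz": 0, "hand": 0},
    {"x": 0.002, "y": 0, "z": -0.12, "wx": 0, "wy": 0, "wz": 0, "hand": 0},
    {"x": 0.05, "y": -0.02, "z": -0.16, "wx": 0, "wy": 0, "wz": 0, "hand": 0},
    {"x": 0.1, "y": -0.06, "z": -0.18, "wx": 0, "wy": 0, "wz": 0, "hand": 0},
    {"x": 0.15, "y": -0.1, "z": -0.19, "wx": 0, "wy": 0, "wz": 0, "hand": 0},
    {"x": 0.2, "y": -0.14, "z": -0.2, "wx": 0, "wy": 0, "wz": 0, "hand": 0}
  ]
}}

```text
time: 17.2
tool_pos: [0.6121, 0.1196, 0.2962]
tool_rot: [-3.14, -0.0, 1.298]
contact_force: [-0.3, -0.4, 0.8]
opening: 0.0008
```

```bash
python3 - <<'E'
from h import *
import cv2
s=viewer.read_camera("scene")[:,:,::-1];t=viewer.read_camera("top")[:,:,::-1]
print(monitor.observe()["contact_force"])
g=lambda c:((c/255.)**0.6*255).astype(np.uint8)
f=lambda c,k:cv2.resize(g(c),None,fx=k,fy=k,interpolation=cv2.INTER_CUBIC)
a=f(s[150:290,115:255],4);b=f(s[150:370,190:350],1.5)
W=np.zeros((560,800,3),np.uint8);W[:,:560]=a;W[:330,560:]=b[:,:240];c=f(t[100:220,290:410],1.9);W[332:560,562:790]=c
cv2.imwrite("pics/J.png",W)
for q in(0,.05,.1):
  print(q,((proj("scene",fr(RACK,[[-.014,.135-.09*np.cos(q),.095+.09*np.sin(q)]]))+.5-[115,150])*4-.5).round())
print("tab top",((proj("scene",fr(RACK,board(0,np.array([[-.005,-.017,.152],[-.005,.017,.152]]))))+.5-[115,150])*4-.5).round())
print("bottom",((proj("scene",fr(RACK,board(0,np.array([[.005,-.09,0],[.005,.09,0]]))))+.5-[115,150])*4-.5).round())
E
```

```text
[-0.07797474 -1.09973559 -0.3156881 ]
0 [[218. 240.]]
0.05 [[217. 234.]]
0.1 [[216. 227.]]
tab top [[260.  85.]
 [282. 109.]]
bottom [[132. 255.]
 [233. 406.]]
```

View pics/J.png

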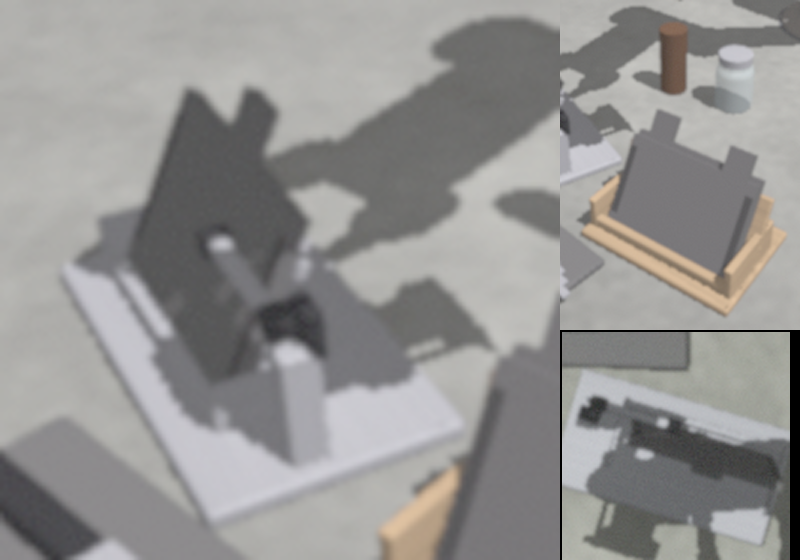

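```bash
python3 -c "
from cell import robot,monitor
print(monitor.observe()['qvel'].round(3));print(robot.hand_in())"
```

```text
[-0.085  0.037 -0.019 -0.052 -0.021 -0.059]
the job is handed in; nothing more can be done
None
```

I drew the middle-tab board (in the slot nearest the robot) out of the holder and stood it tab up in the rack, leaning on the sloping rest. I then pushed the keeper lever down to its hard stop. The job was handed in at about 17 s.

- **Keeper:** it stopped yielding at z ≈ 0.100 m while the force rose to 12.6 N. In the last picture its button was within about 3 pixels (enlarged view) of where the fully-down position should appear.
- **Rack board:** the last picture shows it leaning on the rest behind the lip. Its tab was up to about 10 enlarged pixels from the predicted spot, which probably means the board slid a few mm forward, within the allowed gap to the lip.
- **Other objects:** the other two boards still stand in the holder. The arm never came near the jar or the pepper mill, and both still stand; I judged this by eye and did not measure their positions.
- **Robot:** it was clear of everything at hand-in, with contact force of about 1 N or less, but the arm was still coming to rest (under 0.09 rad/s).

While lowering the lever, the fingers at first pressed on the button's side. I shifted them 3 mm and finished by pressing down on the lever arm. Before the first move, two calls were refused because their rows left out keys.

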